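Load the idler block into the chain tensioner and hold it in past the click

ROBOT

A 6-joint arm with a two-finger parallel gripper is mounted at the origin on a cart in front of the work surface, level with it; the furniture and walls round the work are solid. World frame = base frame: x ahead of the robot, y to its left, z up, the work surface at z = 0. Lengths are in mm, angles in rad, forces in N, time in s.
With the tool pointing down it reaches from about 400 to 925 mm from the base axis. Payload 12.5 kg.
Tool frame: the origin (TCP) lies midway between the tips of the shut fingers; the grasp point (between the pads) lies 19 mm behind it (ctrl.grasp_offset is the distance from the TCP to the grasp point, in mm); z points along the fingers, y is the line along which they close (so a half turn about z gives the same grasp; the last joint's range is limited). The gripper opens to 95 mm and grips with 3 to 60 N. Pads are 20 mm wide; open, the fingers measure 119 mm over their backs; the gripper's body (75 mm by 180 mm) begins 59 mm behind the grasp point.
Start: joints at [1.166, 0.491, 1.559, -0, 1.092, -0.106], TCP at [183.966, 597.33, 214.661] pointing down, gripper open.
Joint ranges: [-3.1, 3.1], [-0.84, 2.19], [0.05, 2.79], [-1.13, 4.28], [0.06, 2.93], [-2.69, 2.69]. Speed limits (rad/s): [2.22, 2.22, 2.79, 3.14, 3.14, 3.14].

INTERFACE

Orientations are given as a unit quaternion [x, y, z, w].
In Python, from cell import ctrl, imaging gives the robot as it stands. The module is installed in compiled form; this text tells all that it offers.
- The arm moves only by the tool drive_tool, never from a script. Its argument "rows" is a list that holds one entry, the list of rows, each a list of 7 numbers: the turn, a rotation vector about the world's x, y, z in degrees, then the shift along the world's x, y, z in mm, then the opening, from 0 (shut) to 1 (fully open). In form: [[[ax, ay, az, x, y, z, gripper], ...]]. A call has 1 to 20 rows; each row is the pose to reach, as a shift and turn from the pose commanded when the call began; what a row does not reach only later rows make up. A row lasts 1/8 s, in which the tool goes at most 62.5 mm and 10.7 degrees, less where a joint would pass 70% of its speed; a pose out of reach is approached as far as the arm can. A call with a gripper value outside its range is refused whole. The fingers move at their own pace and stop on an object; the grip force is fixed at half the most. Time passes only in rows, so rows that repeat a pose let the fingers close. It gives the time, the measured TCP pose, the force, the opening and the grip force at its end, in the units of the state.
- ctrl.get_obs(): the state, without advancing time (a new reading comes with each control period).
- imaging.camera(name): name is "side" or "top"; returns the picture (400x640x3 uint8, blue, green, red); there is no depth.
- imaging.get_calibration(name): a dict with "fx", "fy", "cx", "cy" (pixels), "extrinsics" (4x4, takes a point from camera to world coordinates). Camera axes: x right, y down, z forward; pixel columns grow to the right and rows downward; lengths in mm; the calibration is good to about 2 mm. A picture is of the moment at which its call begins. get_calibration takes no time and is no camera call.
- ctrl.hand_in(): hands the job in; it is judged then, once.
The state is a dict: "time_s": time; "joint_pos": joint angles; "dq": joint speeds; "tau": joint torques, N m; "ee_pos": TCP position; "orientation": TCP orientation; "force": force on the tool from outside, world axes, zero at the start; "moment": the same for the moment, N m; "gripper_width": finger opening in mm; "finger_force": force on a finger pad.
Only numpy, scipy, OpenCV 4.12 (cv2) and the standard library are available. Lean on these libraries where they do the work, as an engineer would, in place of code of your own. Each camera call takes 0.05 s, during which the arm holds its last target. There are 200 camera calls.

TASK

Load the chain tensioner that is bolted to the bench: pick up the idler block, lay it in the flared channel with its tapered nose pointing in, slide it under the hold-down strap and with it push the sprung arm back past its second (last) ratchet click, on up to the arm's stop. Finish still holding the block pushed in there against the spring, so that the strap screws can be tightened: do not let go or let it slide back onto the ratchet. Leave the other things on the bench where they are.

Things in the scene. Friction and masses are not known exactly. Their poses are not given: they have to be found in the camera images.
- tensioner: chain tensioner fixed to the bench: grey cast base plate 256 mm long and 21 mm thick carrying a straight channel open above. Origin on the bench surface, on the channel's centre line, under the mouth-side edge of the strap; x points along the channel from its mouth inwards, y to the left of that, z up. The plate spans x -116 to 140, y -50 to 50 (to 102 beyond x 16) mm; its top, the channel floor, is at z 21 mm
- throat (a point): fixed point on the channel floor (x -30 mm in the tensioner's frame) where the flared mouth ends: the wings, 14 mm high, stand 70 mm apart at x -108 and narrow to 34 mm here; parallel rails 34 mm apart and 20 mm high (screw heads 6 mm more) run on from here to x 30
- strap (a point): fixed point at the middle of the flat hold-down strap's underside (x 12, z 41 mm in the tensioner's frame), 20 mm above the channel floor; the strap bridges the rails from x 0 to 24, is 6 mm thick, screw heads to z 53. Nothing else covers the channel
- block_entry (a point): fixed point on the channel floor (x -112, y 0, z 21 mm in the tensioner's frame): with the idler block's origin here and its nose inwards, the nose tip is 12 mm short of the strap, between the wings, and nothing is above the block
- block_home (a point): fixed point on the channel floor (x -36, y 0, z 21 mm in the tensioner's frame): the idler block's origin is here when it has pushed the arm to its stop, 76 mm further in than block_entry
- idler_block: loose all-metal idler block, about 0.4 kg: a flat slide foot 30 mm wide, 16 mm high, 155 mm long (x -55 to 100), its last 14 mm at +x tapered to an 18 mm wide nose; an upright boss (see block_grip); behind it a 36 mm chain roller lying flat, centre x -37 mm, up to z 42. Origin under the boss's centre on the underside, x towards the nose, z up. Lies upright, nose roughly away from the robot
- block_nose (a point): tip of the idler block's nose, 100 mm ahead of its origin, 8 mm above its underside
- block_grip (a point): middle of the idler block's upright boss, 50 mm above its underside: the boss is 24 mm along x and 28 mm along y, from the foot (z 16) up to z 66 mm, screw head to 72. Held across its 28 mm (y) sides with the fingertips 30 mm or more above the underside, the fingers pass clear above the rails
- tension_arm (a joint): angle of the sprung arm, rad: 0 at rest, growing as the block's nose pushes it in, stop at 0.56. The nose meets its roller with the block's origin about 36 mm short of block_home. It pushes back with about 4 N at rest, 8 N at the stop, some 2 N more over a tooth. The ratchet clicks at 0.20 and 0.42; if let go it springs back onto the last tooth passed (second: 0.40)
- tension_roller (a point): centre of the roller (24 mm across) at the arm's end, 30 mm above the bench, in the channel's inner end; swings level with the arm, 65 mm from its pivot at x 58, y 64 mm in the tensioner's frame
- pawl_slider (a joint): lift of the sprung pawl slider at the ratchet, m: 0 when its nose is down behind a tooth, about 0.003 as a tooth passes; it moves by itself
- v_block: loose bystander: ground steel V-block 50 x 50 x 34 mm, origin under its centre
- tape_measure: loose bystander: tape measure 66 x 85 x 37 mm, origin under its centre
- hammer: loose bystander: ball hammer, 98 x 300 x 29 mm, lying near the front edge, origin under its centre

How it is judged:
By the outcome, as a careful person would: the job done as asked, in the order asked, and still so for the second after the job is handed in, while the arm keeps its last pose, push and grip.
It also fails if it takes over 42 s, if anything falls off the work surface, if the arm or the gripper's body presses on something with over 40 N, if the wrist force passes 120 N, or if a joint passes its speed limit or range.

## Working session

There is one attempt and no reset: what is moved stays moved. The work goes in short steps, Python scripts to look and compute and a tool call to move; the robot and the scene stay as the last step left them, time stands still between calls to the robot, and variables do not carry over. Pictures are saved under pics/ and viewed, at most 10 in all, crops included, and the job is handed in when it is done.

Besides the shell and the picture viewer there is one more tool, called in YAML: its name, and indented under it one key for each argument. drive_tool: Moves the arm, as the interface text tells. Its arguments: {"type":"object","properties":{"rows":{"type":"array","items":{"type":"array","items":{"type":"array","items":{"type":"number"}}}}},"required":["rows"]}

```bash
mkdir -p pics
python3 - <<'E'
from cell import ctrl, imaging
import cv2
for n in("top","side"):
    cv2.imwrite(f"pics/{n}0.png",imaging.camera(n)); c=imaging.get_calibration(n); print(n,c)
o=ctrl.get_obs();print(o)
E
```

```text
top {'fx': 400.1545258757754, 'fy': 400.1545258757754, 'cx': 318.1462288266273, 'cy': 199.8980085473297, 'extrinsics': array([[-2.33943282e-02, -9.82455184e-01,  1.85025718e-01,
         4.02443259e+02],
       [-9.99637600e-01,  2.05225796e-02, -1.74210127e-02,
        -4.75252754e+01],
       [ 1.33181592e-02, -1.85366218e-01, -9.82579255e-01,
         1.24268980e+03],
       [ 0.00000000e+00,  0.00000000e+00,  0.00000000e+00,
         1.00000000e+00]])}
side {'fx': 406.60636020796545, 'fy': 406.60636020796545, 'cx': 320.08607014502064, 'cy': 193.45350279817032, 'extrinsics': array([[ 9.97322522e-01,  2.08770434e-02, -7.00852081e-02,
         6.67622340e+02],
       [ 7.28508400e-02, -3.67084743e-01,  9.27330333e-01,
        -1.02685912e+03],
       [-6.36729500e-03, -9.29953193e-01, -3.67622791e-01,
         4.70316237e+02],
       [ 0.00000000e+00,  0.00000000e+00,  0.00000000e+00,
         1.00000000e+00]])}
{'time_s': 0.1, 'joint_pos': array([ 1.16639044e+00,  4.91495653e-01,  1.55937529e+00,  2.26566284e-05,
        1.09170121e+00, -1.05614907e-01]), 'dq': array([ 1.96844728e-04, -2.07920940e-03, -2.56318252e-03,  1.29645917e-03,
        1.20393114e-03,  8.37980364e-05]), 'tau': array([ 2.73419777e-03, -6.13625479e+01, -2.58604449e+01,  6.94565987e-02,
        4.69378126e-02, -2.12456638e-05]), 'ee_pos': array([183.87772672, 597.12141974, 214.12699162]), 'orientation': array([ 1.48845533e-01,  9.88860338e-01, -4.71372107e-04, -1.33266261e-04]), 'force': array([ 0.19727447, -0.09574122,  0.1770894 ]), 'moment': array([0.00372611, 0.06444848, 0.03132577]), 'finger_force': 0.0, 'gripper_width': 94.67333453875028}
```

View pics/top0.png

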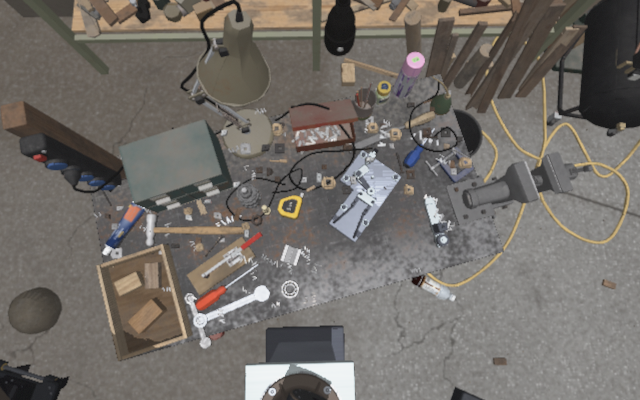

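View pics/side0.png

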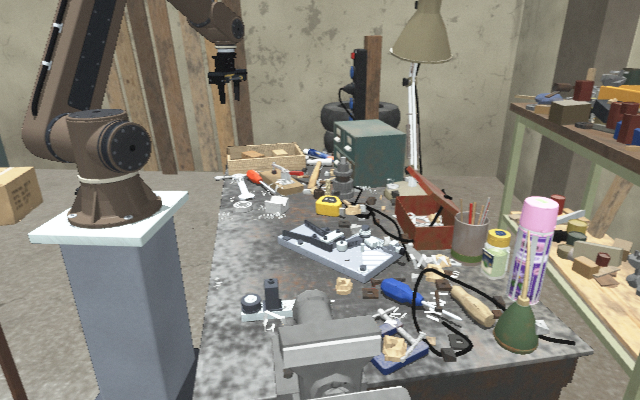

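The top view shows the tensioner at about (365,195) with its mouth towards the lower left. The block is at about (435,220), nose up. I'll enlarge both.

Run:
```python
import cv2,numpy as np
t=cv2.imread("pics/top0.png")[140:260,320:480]; s=cv2.imread("pics/side0.png")[210:340,230:410]
a=cv2.resize(t,None,fx=5,fy=5,interpolation=cv2.INTER_CUBIC)
cv2.imwrite("pics/topc.png",a)
cv2.imwrite("pics/sidec.png",cv2.resize(s,None,fx=4.4,fy=4.4,interpolation=cv2.INTER_CUBIC))
```

```text
(no output)
```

View pics/topc.png

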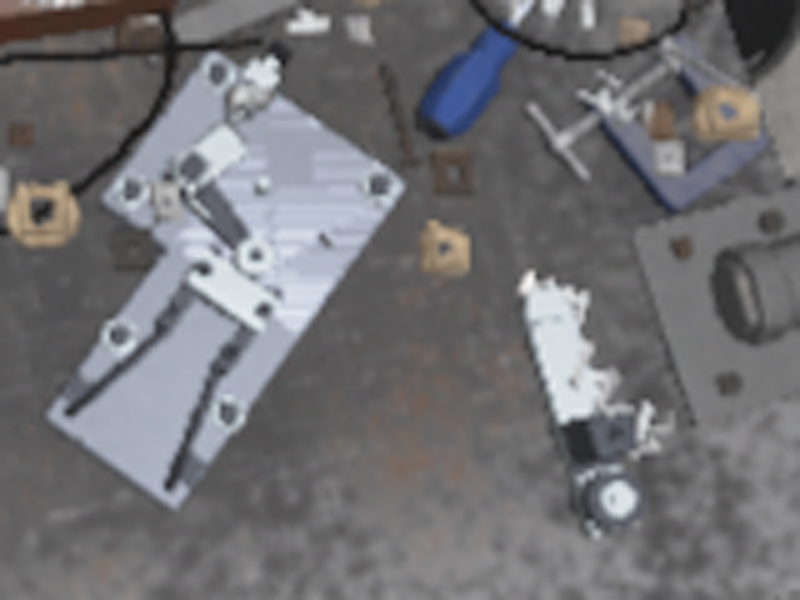

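View pics/sidec.png

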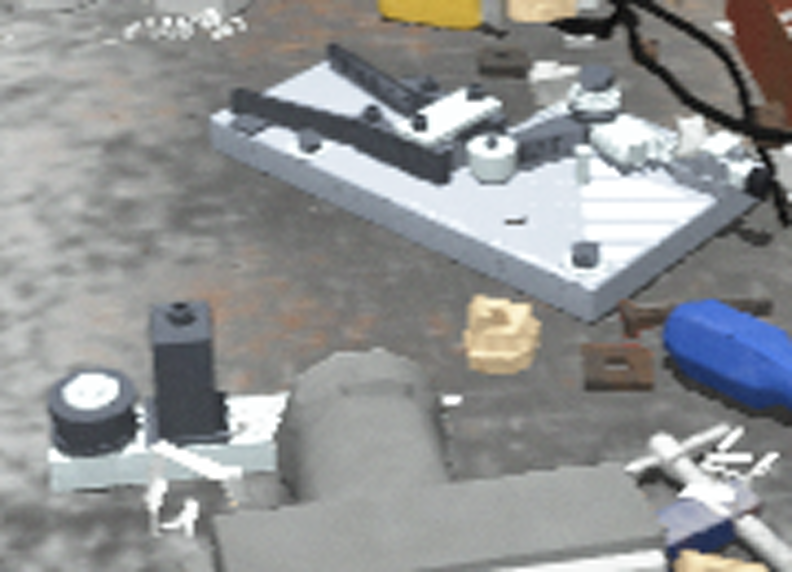

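```bash
cat > h.py <<'E'
from cell import ctrl, imaging
import numpy as np
from scipy.optimize import least_squares
C={n:imaging.get_calibration(n) for n in("top","side")}
def proj(n,P):
    c=C[n];E=c["extrinsics"];q=(np.atleast_2d(P)-E[:3,3])@E[:3,:3]
    return np.c_[c["fx"]*q[:,0]/q[:,2]+c["cx"],c["fy"]*q[:,1]/q[:,2]+c["cy"]]
def world(p,L):
    L=np.atleast_2d(L).astype(float);c,s=np.cos(p[2]),np.sin(p[2])
    return np.c_[p[0]+c*L[:,0]-s*L[:,1],p[1]+s*L[:,0]+c*L[:,1],L[:,2]]
def ray(n,uv,z):
    c=C[n];E=c["extrinsics"];d=E[:3,:3]@[(uv[0]-c["cx"])/c["fx"],(uv[1]-c["cy"])/c["fy"],1]
    return E[:3,3]+d*(z-E[2,3])/d[2]
def fit(obs,p0,extra=None):
    def f(p):
        r=[(proj(n,world(p,L))-uv).ravel() for n,L,uv in obs]
        if extra: r.append(extra(p))
        return np.concatenate(r)
    s=least_squares(f,p0,loss="soft_l1");return s.x,f(s.x).reshape(-1)
T=lambda a:np.array(a)/5+[320,140]-.4
S=lambda a:np.array(a)/4.4+[230,210]-.4
E
python3 - <<'E'
from h import *
L=[(-116,50,21),(-116,-50,21),(140,-50,21),(140,102,21),(16,102,21),(16,50,21)]
ut=T([(50,415),(178,508),(405,185),(207,52),(103,197),(165,250)])
us=S([(325,65),(212,118),(595,290),(760,195)])
g=ray("top",ut[:2].mean(0),21);yaw=np.arctan2(*(ray("top",ut[2],21)-ray("top",ut[1],21))[1::-1])
for o in ([("top",L,ut),("side",L[:4],us)],[("top",L,ut)]):
    p,r=fit(o,[g[0]+100,g[1],yaw]);print(p,np.degrees(p[2]),r.round(1))
ut2=T([(617,498),(613,433)]);us2=S([(92,385),(181,308)]);B=[(-37,0,42),(0,0,71)]
ed=T([(530,315),(547,365),(562,415)]);W=np.array([ray("top",e,16) for e in ed])
def ex(p):
    return (-(W[:,0]-p[0])*np.sin(p[2])+(W[:,1]-p[1])*np.cos(p[2])-15)/2.5
g=ray("top",ut2[1],71)
for e in (ex,None):
    p,r=fit([("top",B,ut2),("side",B,us2)],[g[0],g[1],.3],e);print(p,np.degrees(p[2]),r.round(1))
nose=[ray("top",T((x,290)),16) for x in(528,575)];print(nose,world(p,[100,0,16]))
E
```

```text
[ 620.99036817 -209.04929835   -0.6451814 ] -36.966171098594636 [-1.1  0.8  0.   1.2  0.8 -0.3  0.7 -0.8 -0.9  0.9  0.3 -0.3  1.5 -1.4
 -1.7  0.6 -0.1  0.7  1.8 -6.4]
[ 621.87228047 -209.00054246   -0.64493585] -36.95210198638451 [-1.1  0.5  0.   0.9  0.7 -0.6  0.6 -1.1 -0.9  0.6  0.3 -0.5]
[ 5.36519104e+02 -4.35840287e+02  1.76636422e-01] 10.120521498976577 [ 0.2  0.1  0.9 -0.1 -0.  -0.6  0.2  1.4  0.4 -0.6 -1.2]
[ 5.35753951e+02 -4.32335337e+02  2.93154159e-01] 16.796496046474193 [ 0.4 -0.  -0.2  0.2  0.  -0.4  0.1  0.3]
[array([ 633.75601518, -404.98000399,   16.        ]), array([ 633.14048601, -434.55888875,   16.        ])] [[ 631.48766773 -403.43801226   16.        ]]
```

Run:
```python
from h import *
ut2=T([(617,498),(613,433)]);us2=S([(92,385),(181,308)]);B=[(-37,0,42),(0,0,71)]
ed=T([(530,315),(547,365),(562,415)]);W=np.array([ray("top",e,2) for e in ed])
ex=lambda p:(-(W[:,0]-p[0])*np.sin(p[2])+(W[:,1]-p[1])*np.cos(p[2])-15)/2.5
p,r=fit([("top",B,ut2),("side",B,us2)],[536,-433,.3],ex);print(p,np.degrees(p[2]),r.round(1))
# overlay
import cv2
im=cv2.imread("pics/top0.png");a=cv2.resize(im[140:260,320:480],None,fx=5,fy=5,interpolation=cv2.INTER_CUBIC)
def poly(L,pp,col):
    q=(proj("top",world(pp,L))-[320,140]+.4)*5;cv2.polylines(a,[q.astype(int)],True,col,1)
F=[(-55,15),(86,15),(100,9),(100,-9),(86,-15),(-55,-15)]
for z,c in((0,(0,0,255)),(16,(0,255,0))): poly([(x,y,z) for x,y in F],p,c)
poly([(x,y,66) for x,y in((12,14),(12,-14),(-12,-14),(-12,14))],p,(255,0,0))
t=[621,-209,-.6452]
poly([(-116,50,21),(-116,-50,21),(140,-50,21),(140,102,21),(16,102,21),(16,50,21)],t,(0,0,255))
poly([(0,17,47),(24,17,47),(24,-17,47),(0,-17,47)],t,(255,0,0))
poly([(-108,35,35),(-30,17,35),(-30,-17,35),(-108,-35,35)],t,(0,255,0))
cv2.imwrite("pics/ov.png",a)
```

```text
[ 5.36723617e+02 -4.37275453e+02  1.36526746e-01] 7.8224063181316525 [ 0.2  0.1  1.4 -0.2 -0.  -0.6  0.1  1.9  0.6 -1.  -2. ]
```

View pics/ov.png

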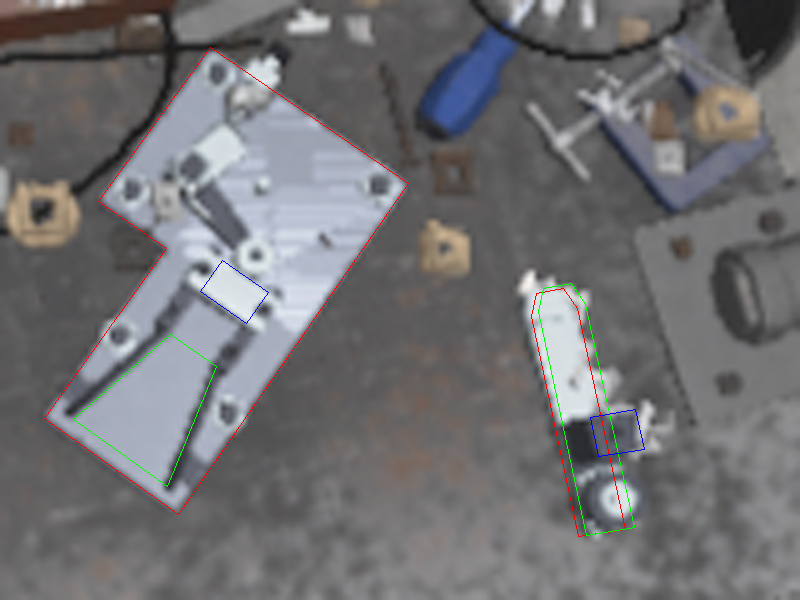

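The red plate outline matches the tensioner. The block's yaw is about 10°. Next I'll check how high the vise beside it stands.

Run:
```python
from h import *
for name,uv in(("cyl end",T((740,285))),("base nearest corner",T((637,235))),("base low corner",T((695,425))),("vise body far",(510,190)),("vise bottom edge",(490,207))):
    for z in(0,40,70,100,130): 
        w=ray("top",uv,z);print(name,z,w[:2].round(),proj("side",w).round()[0])
```

```text
cyl end 0 [ 637. -545.] [325. 363.]
cyl end 40 [ 630. -529.] [321. 335.]
cyl end 70 [ 624. -517.] [318. 314.]
cyl end 100 [ 618. -505.] [314. 293.]
cyl end 130 [ 613. -493.] [311. 271.]
base nearest corner 0 [ 671. -482.] [348. 336.]
base nearest corner 40 [ 662. -468.] [343. 311.]
base nearest corner 70 [ 656. -458.] [340. 292.]
base nearest corner 100 [ 649. -447.] [336. 272.]
base nearest corner 130 [ 643. -437.] [332. 253.]
base low corner 0 [ 548. -509.] [272. 344.]
base low corner 40 [ 544. -494.] [270. 318.]
base low corner 70 [ 540. -483.] [268. 298.]
base low corner 100 [ 537. -471.] [266. 278.]
base low corner 130 [ 533. -460.] [264. 259.]
vise body far 0 [ 656. -683.] [334. 450.]
vise body far 40 [ 648. -663.] [328. 411.]
vise body far 70 [ 642. -648.] [323. 382.]
vise body far 100 [ 635. -632.] [319. 354.]
vise body far 130 [ 629. -617.] [315. 326.]
vise bottom edge 0 [ 602. -613.] [297. 400.]
vise bottom edge 40 [ 596. -595.] [293. 367.]
vise bottom edge 70 [ 591. -582.] [290. 342.]
vise bottom edge 100 [ 586. -568.] [287. 318.]
vise bottom edge 130 [ 581. -554.] [285. 294.]
```

drive_tool:
  rows:
    - [[0, 0, 4, 40, -45, 15, 1], [0, 0, 8, 80, -90, 15, 1], [0, 0, 12, 120, -135, 15, 1], [0, 0, 16, 160, -180, 15, 1], [0, 0, 20, 195, -220, 15, 1], [0, 0, 24, 230, -258, 15, 1], [0, 0, 28, 266, -297, 15, 1], [0, 0, 28, 276, -347, 15, 1], [0, 0, 28, 286, -397, 15, 1], [0, 0, 28, 296, -447, 15, 1], [0, 0, 28, 306, -497, 15, 1], [0, 0, 28, 316, -547, 15, 1], [0, 0, 28, 326, -597, 15, 1], [0, 0, 28, 336, -647, 15, 1], [0, 0, 28, 340, -697, 15, 1], [0, 0, 28, 344, -747, 15, 1], [0, 0, 28, 346, -797, 15, 1], [0, 0, 28, 348, -847, 15, 1], [0, 0, 28, 350, -897, 15, 1], [0, 0, 28, 350, -947, 15, 1]]

```text
time_s: 2.6
ee_pos: [533.8, -351.3, 229.3]
orientation: [-0.095, 0.995, 0.0, -0.0]
force: [0.8, 0.2, -0.7]
gripper_width: 95.1
finger_force: 0.0
```

drive_tool:
  rows:
    - [[0, 0, 0, 2, -40, -20, 1], [0, 0, 0, 2, -86, -50, 1], [0, 0, 0, 2, -86, -90, 1], [0, 0, 0, 2, -86, -100, 1], [0, 0, 0, 2, -86, -100, 1]]

```text
time_s: 3.22
ee_pos: [536.2, -435.3, 129.8]
orientation: [-0.095, 0.995, 0.0, -0.0]
force: [0.5, -0.4, -0.9]
gripper_width: 95.0
finger_force: 0.0
```

Run:
```python
from cell import ctrl, imaging
import cv2,numpy as np
t=imaging.camera("top")[150:270,380:500]; s=imaging.camera("side")[210:340,230:360]
f=lambda a:cv2.resize(a,(400,400),interpolation=cv2.INTER_CUBIC)
cv2.imwrite("pics/pre.png",np.hstack([f(t),f(s)]))
o=ctrl.get_obs();print(o["ee_pos"],o["joint_pos"],o["force"])
```

```text
[ 536.69281122 -435.61142358  131.41231853] [-7.77317592e-01  6.65492556e-01  1.46583386e+00  7.60275795e-05
  1.00817796e+00 -2.53880459e+00] [ 0.13376205 -0.20951106  0.77068547]
```

View pics/pre.png

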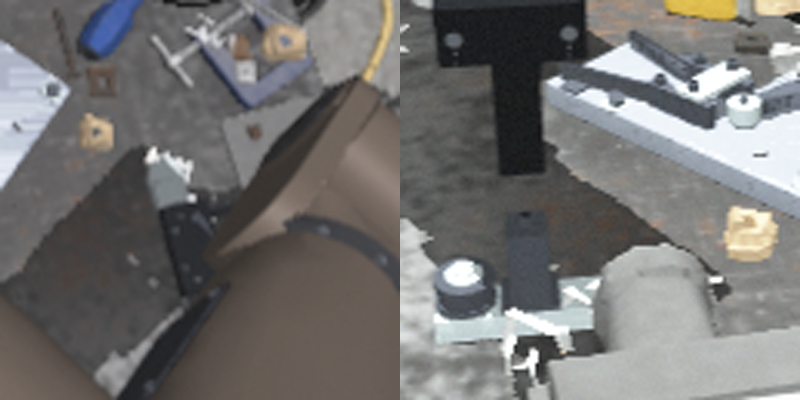

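Run:
```python
from h import *
p=np.array([536.7,-435.6,131.4]);a=np.radians(10.9)
print(proj("side",p+53*np.array([np.sin(a),-np.cos(a),0])), "obs 269,266")
for x in (536,539,542): print(x,proj("side",[[x,-436,66],[x,-436,72]]),"boss obs 271.6")
```

```text
[[269.260831   267.12880157]] obs 269,266
536 [[270.74193055 283.52899973]
 [270.56515648 280.58679447]] boss obs 271.6
539 [[272.45143461 283.59193462]
 [272.27996866 280.64904722]] boss obs 271.6
542 [[274.16195782 283.65490703]
 [273.99580635 280.71133719]] boss obs 271.6
```

The gripper sits above the boss to within 2 mm: finger at (269,266) and boss top at (271,280) in the side image. Now I'll descend and grip.

drive_tool:
  rows:
    - [[0, 0, 0, 1, 0, -30, 1], [0, 0, 0, 1, 0, -60, 1], [0, 0, 0, 1, 0, -80, 1], [0, 0, 0, 1, 0, -92, 1], [0, 0, 0, 1, 0, -92, 1], [0, 0, 0, 1, 0, -92, 0.5], [0, 0, 0, 1, 0, -92, 0.2], [0, 0, 0, 1, 0, -92, 0], [0, 0, 0, 1, 0, -92, 0], [0, 0, 0, 1, 0, -92, 0], [0, 0, 0, 1, 0, -92, 0], [0, 0, 0, 1, 0, -92, 0]]

```text
time_s: 4.82
ee_pos: [536.9, -435.6, 37.6]
orientation: [-0.095, 0.995, 0.0, -0.0]
force: [-0.7, 2.7, 1.7]
gripper_width: 30.5
finger_force: 1.6
```

drive_tool:
  rows:
    - [[0, 0, 0, 0, 0, 0, 0], [0, 0, 0, 0, 0, 0, 0], [0, 0, 0, 0, 0, 0, 0], [0, 0, 0, 0, 0, 0, 0], [0, 0, 0, 0, 0, 15, 0], [0, 0, 0, 0, 0, 40, 0], [0, 0, 0, 0, 0, 75, 0], [0, 0, 0, 0, 0, 75, 0]]

```text
time_s: 5.82
ee_pos: [538.0, -436.9, 115.8]
orientation: [-0.095, 0.995, -0.002, 0.002]
force: [0.2, -0.5, -4.2]
gripper_width: 28.1
finger_force: 30.0
```

drive_tool:
  rows:
    - [[0, 0, -3, 0, 15, 0, 0], [0, 0, -9, 0, 50, 0, 0], [0, 0, -16, -1, 90, 0, 0], [0, 0, -23, -2, 130, 0, 0], [0, 0, -30, -3, 170, 0, 0], [0, 0, -36, -4, 210, 0, 0], [0, 0, -42, -5, 250, 0, 0], [0, 0, -46, -5, 280, 0, 0], [0, 0, -47.9, -5, 294, 0, 0], [0, 0, -47.9, -5, 294, -10, 0], [0, 0, -47.9, -5, 294, -22, 0], [0, 0, -47.9, -5, 294, -22, 0], [0, 0, -47.9, -5, 294, -22, 0]]

```text
time_s: 7.45
ee_pos: [531.9, -142.2, 90.4]
orientation: [0.318, 0.948, 0.0, -0.0]
force: [0.4, -0.5, -4.2]
gripper_width: 28.1
finger_force: 30.0
```

Run:
```python
from h import *
import cv2
t=imaging.camera("top")[160:260,300:420]; s=imaging.camera("side")[180:310,250:410]
o=ctrl.get_obs();p=o["ee_pos"];q=o["orientation"];print(p,q,o["gripper_width"],o["force"])
yaw=np.radians(180)-0+2*np.arctan2(q[1],q[0])-np.pi/2-np.pi/2-np.pi; print("yaw",np.degrees(yaw))
yaw=(yaw+np.pi/2)%np.pi-np.pi/2
f=lambda a:cv2.resize(a,None,fx=5,fy=5,interpolation=cv2.INTER_CUBIC)
S_=f(s)
bp=[p[0],p[1],yaw];dz=p[2]-38
F=[(-55,15),(86,15),(100,9),(100,-9),(86,-15),(-55,-15)]
for z,c in((0,(0,0,255)),(16,(0,255,0))):
    w=world(bp,[(x,y,z+dz) for x,y in F]);cv2.polylines(S_,[((proj("side",w)-[250,180]+.4)*5).astype(int)],True,c,1)
t_=[621.2,-209,-.645]
cv2.polylines(S_,[((proj("side",world(t_,[(-108,35,35),(-30,17,35),(30,17,41),(30,-17,41),(-30,-17,35),(-108,-35,35)]))-[250,180]+.4)*5).astype(int)],True,(255,0,0),1)
cv2.polylines(S_,[((proj("side",world(t_,[(-116,50,21),(-116,-50,21),(140,-50,21),(140,102,21)]))-[250,180]+.4)*5).astype(int)],True,(255,0,255),1)
cv2.imwrite("pics/entry.png",S_[:600,:800]);
```

```text
[ 532.06442052 -142.0373908    90.79320804] [3.17608433e-01 9.48221940e-01 1.44428313e-05 1.89858091e-04] 27.570011528357387 [ 0.01644594 -0.50203321 -3.81650101]
yaw -37.03670977283619
```

View pics/entry.png

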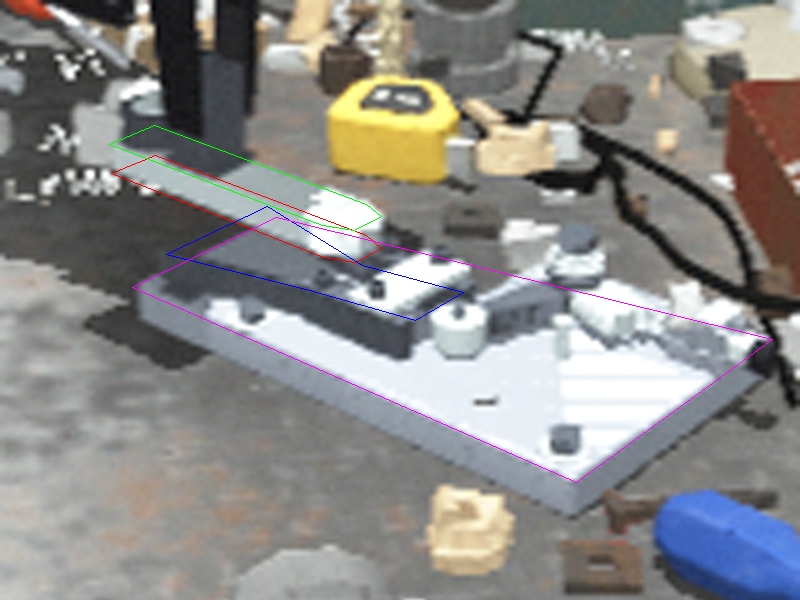

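drive_tool:
  rows:
    - [[0, 0, 0, -16, 12, 0, 0], [0, 0, 0, -16, 12, -10, 0], [0, 0, 0, -16, 12, -20, 0], [0, 0, 0, -16, 12, -26, 0], [0, 0, 0, -16, 12, -29, 0], [0, 0, 0, -16, 12, -31, 0], [0, 0, 0, -16, 12, -31, 0]]

```text
time_s: 8.43
ee_pos: [516.0, -129.7, 59.6]
orientation: [0.317, 0.948, 0.0, 0.0]
force: [-0.3, 0.5, -2.9]
gripper_width: 27.7
finger_force: 30.0
```

drive_tool:
  rows:
    - [[0, 0, 0, 0, 0, -0.5, 0], [0, 0, 0, 0, 0, -1, 0], [0, 0, 0, 0, 0, -1, 0], [0, 0, 0, 0, 0, -1, 0]]

```text
time_s: 8.93
ee_pos: [516.0, -129.7, 58.7]
orientation: [0.317, 0.948, 0.0, 0.0]
force: [0.4, -0.2, -4.4]
gripper_width: 27.7
finger_force: 30.0
```

drive_tool:
  rows:
    - [[0, 0, 0, 0, 0, -0.5, 0], [0, 0, 0, 0, 0, -1, 0], [0, 0, 0, 0, 0, -1, 0]]

```text
time_s: 9.3
ee_pos: [516.0, -129.6, 58.4]
orientation: [0.317, 0.948, 0.0, 0.0]
force: [-2.9, 1.4, 9.2]
gripper_width: 27.7
finger_force: 30.0
```

drive_tool:
  rows:
    - [[0, 0, 0, 0, 0, 0.6, 0], [0, 0, 0, 4, -3, 0.6, 0], [0, 0, 0, 8, -6, 0.6, 0], [0, 0, 0, 12, -9, 0.6, 0], [0, 0, 0, 16, -12, 0.6, 0], [0, 0, 0, 16, -12, 0.6, 0]]

```text
time_s: 10.05
ee_pos: [532.1, -141.7, 58.5]
orientation: [0.317, 0.948, 0.0, 0.0]
force: [-2.2, 1.0, 5.1]
gripper_width: 27.6
finger_force: 30.0
```

drive_tool:
  rows:
    - [[0, 0, 0, 4, -3, 0.3, 0], [0, 0, 0, 8, -6, 0.3, 0], [0, 0, 0, 12, -9, 0.3, 0], [0, 0, 0, 16, -12, 0.3, 0], [0, 0, 0, 20, -15, 0.3, 0], [0, 0, 0, 24, -18, 0.3, 0], [0, 0, 0, 24, -18, 0.3, 0]]

```text
time_s: 10.92
ee_pos: [556.8, -160.3, 58.6]
orientation: [0.317, 0.948, -0.0, 0.001]
force: [-0.7, -0.7, 0.0]
gripper_width: 27.9
finger_force: 30.0
```

drive_tool:
  rows:
    - [[0, 0, 0, 4, -3, 0, 0], [0, 0, 0, 8, -6, 0, 0], [0, 0, 0, 12, -9, 0, 0], [0, 0, 0, 16, -12, 0, 0], [0, 0, 0, 20, -15, 0, 0], [0, 0, 0, 24, -18, 0, 0], [0, 0, 0, 24, -18, 0, 0]]

```text
time_s: 11.8
ee_pos: [576.3, -174.7, 58.1]
orientation: [0.317, 0.948, 0.001, -0.005]
force: [-19.6, 17.8, 14.4]
gripper_width: 28.0
finger_force: 30.0
```

Run:
```python
from h import *
import cv2
t=imaging.camera("top")[150:250,320:420]; s=imaging.camera("side")[215:295,270:390]
cv2.imwrite("pics/full1.png",imaging.camera("side"))
o=ctrl.get_obs();print(o["ee_pos"],o["orientation"],o["force"],o["moment"])
f=lambda a,k:cv2.resize(a,k,interpolation=cv2.INTER_CUBIC)
cv2.imwrite("pics/jam.png",f(s,(800,533)))
```

```text
[ 576.27684391 -174.69746683   58.09514314] [ 0.3174775   0.94825097  0.00115525 -0.0051774 ] [-18.26084957  18.0565955   13.52120364] [ 3.0266817   3.11499516 -0.16211404]
```

View pics/jam.png

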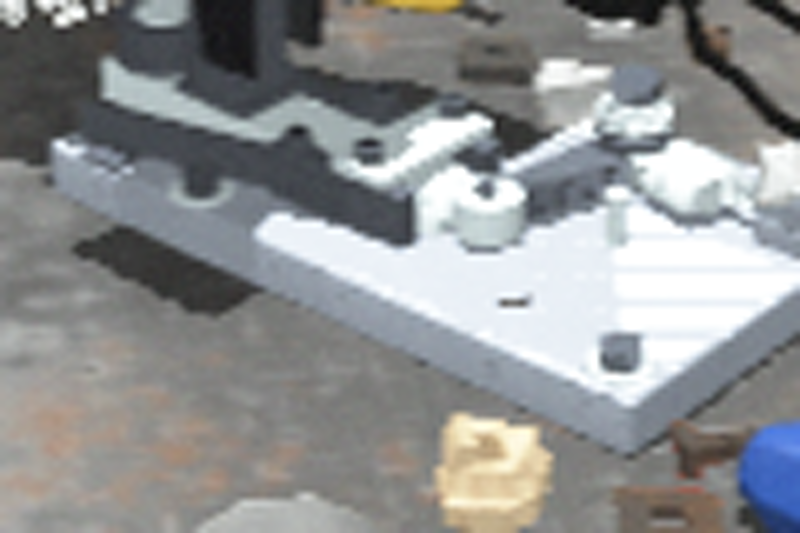

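Run:
```python
from h import *
t=[621.2,-209,-.645]
a0=np.arctan2(1.5-64,40-58)
for th in(0,.1,.2,.3,.4,.56):
    L=[58+65*np.cos(a0+th),64+65*np.sin(a0+th),44]
    w=world(t,L);print(th,np.round(L),proj("side",w),proj("top",w))
import cv2
a=cv2.imread("pics/side0.png")[225:265,320:370];b=cv2.imread("pics/full1.png")[225:265,320:370]
f=lambda a:cv2.resize(a,(400,320),interpolation=cv2.INTER_CUBIC)
cv2.imwrite("pics/cmp.png",np.hstack([f(a),f(b)]))
```

```text
0 [40.  2. 44.] [[341.50625125 240.85380245]] [[371.07765394 190.50184109]]
0.1 [46.  0. 44.] [[343.35522956 241.9920432 ]] [[372.63343278 189.14287219]]
0.2 [53. -1. 44.] [[345.44740439 243.05220964]] [[374.03640511 187.63692196]]
0.3 [59. -1. 44.] [[347.7626354  244.02099354]] [[375.27265815 185.99963307]]
0.4 [66. -1. 44.] [[350.27728119 244.88590824]] [[376.33006449 184.24792975]]
0.56 [76.  2. 44.] [[354.64720727 246.02571607]] [[377.62511945 181.25252446]]
```

View pics/cmp.png

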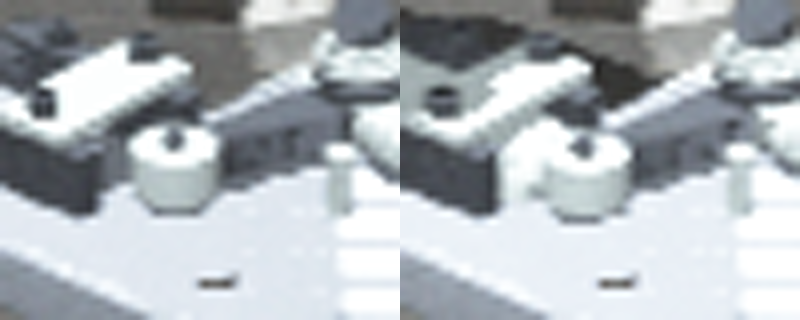

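Run:
```python
from h import *
t=[621.2,-209,-.645]
for ph in(-6,-3,0,3,6,9):
    c,s=np.cos(np.radians(ph)),np.sin(np.radians(ph))
    f=lambda x,y,z:(34+(x-100)*c+ (z-0)*s, y, 21+z*c-(x-100)*s)   # tail up for ph>0, nose bottom on floor
    pts=[f(-55,-15,16),f(-55,-15,0),f(-37,0,42)]
    print(ph,proj("side",world(t,pts)).round(1).tolist(), "boss top ctr",np.round(f(0,0,66),1))
o=ctrl.get_obs();w=o["ee_pos"]-[621.2,-209,0];c,s=np.cos(-.645),np.sin(-.645)
print("TCP in tens",c*w[0]+s*w[1],-s*w[0]+c*w[1],w[2], "tail obs (285,224)-(285.4,229), roller obs (294,~217)")
```

```text
-6 [[285.0, 231.3], [285.7, 237.3], [293.4, 220.7]] boss top ctr [-72.4   0.   76.2]
-3 [[285.0, 228.3], [285.4, 234.3], [293.8, 218.1]] boss top ctr [-69.3   0.   81.7]
0 [[285.0, 225.4], [285.3, 231.3], [294.3, 215.6]] boss top ctr [-66.   0.  87.]
3 [[285.2, 222.5], [285.2, 228.3], [295.0, 213.2]] boss top ctr [-62.4   0.   92.1]
6 [[285.5, 219.6], [285.2, 225.4], [295.7, 210.8]] boss top ctr [-58.6   0.   97.1]
9 [[285.9, 216.8], [285.4, 222.5], [296.6, 208.5]] boss top ctr [-54.4   0.  101.8]
TCP in tens -56.520712938208625 0.40341496693922707 58.09514313644794 tail obs (285,224)-(285.4,229), roller obs (294,~217)
```

drive_tool:
  rows:
    - [[0, 0, 0, -4, 3, 0, 0], [0, 0, 0, -9.6, 7.2, 0, 0], [0, 0, 0, -9.6, 7.2, 0, 0], [0, 0, 0, -9.6, 7.2, 0, 0]]

```text
time_s: 12.45
ee_pos: [570.7, -170.6, 58.5]
orientation: [0.318, 0.948, 0.0, 0.0]
force: [1.1, 2.1, -3.7]
gripper_width: 27.7
finger_force: 30.0
```

drive_tool:
  rows:
    - [[0, 0, 0, 0, 0, 0, 0.25], [0, 0, 0, 0, 0, 0, 0.45], [0, 0, 0, 0, 0, 0, 0.45], [0, 0, 0, 0, 0, 0, 0.45]]

```text
time_s: 12.95
ee_pos: [570.5, -170.7, 58.8]
orientation: [0.318, 0.948, -0.0, 0.0]
force: [0.3, -0.9, -0.3]
gripper_width: 42.9
finger_force: 0.0
```

Run:
```python
from h import *
import cv2
im=imaging.camera("side");cv2.imwrite("pics/full2.png",im)
t=[621.2,-209,-.645]
for o in(-85,-80,-75,-70,-65): print(o,proj("side",world(t,[(o-37,0,63),(o-55,-15,37),(o-55,-15,21),(o+100,0,37)])).round(1).tolist())
g=cv2.cvtColor(im,cv2.COLOR_BGR2GRAY)
print(g[206:232,276:306])
```

```text
-85 [[288.8, 213.5], [279.6, 223.1], [279.9, 229.0], [332.3, 240.4]]
-80 [[290.2, 214.1], [281.0, 223.7], [281.3, 229.6], [334.0, 241.1]]
-75 [[291.7, 214.6], [282.4, 224.3], [282.7, 230.2], [335.7, 241.8]]
-70 [[293.2, 215.2], [283.9, 224.9], [284.1, 230.8], [337.5, 242.5]]
-65 [[294.6, 215.7], [285.3, 225.5], [285.5, 231.4], [339.3, 243.2]]
[[184 184 184 187 177 166 159 146 137 148 161 164 147  97  66  62  68  51
   27  28  25  26  28  24  29  27  24  58  93 117]
 [188 186 185 188 177 164 164 161 152 163 165 161 146  94  61  66  71  58
   26  29  26  27  21  28  27  25  25  38  66  96]
 [184 185 184 183 174 163 164 165 161 166 164 162 143  90  66  64  63  55
   37  22  27  23  23  27  25  23  24  48  70  62]
 [181 179 186 182 169 156 165 164 160 161 160 144  95  62  63  67  72  67
   44  32  26  28  27  26  24  28  25  47  68  64]
 [184 184 184 186 175 158 165 162 157 158 140  95  59  65  69  71 108 121
   64  25  29  24  25  22  22  29  24  44  67  64]
 [186 192 191 183 173 159 162 161 160 141  91  64  62  69 105 139 141 122
   64  27  27  23  26  25  30  23  27  40  65  71]
 [219
[... 1795 characters left out ...]
150 121  99 104 105 118
  123 101  64  67  69  71  63  45  37  50  65  70]
 [ 67  72  71  75  69  65  65 135 190 192 193 194 194 196 192 180 173 163
  115  67  62  68  74  71  70  73  71  73  71  68]
 [ 66  68  67  66  65  62  61 133 189 190 191 191 191 194 194 191 191 172
  126  82  71  74  69  72  70  70  75  74  68  71]
 [ 58  61  64  64  63  67  67 132 188 186 190 190 191 190 192 193 192 195
  191 181 137  91  76  72  70  70  74  72  67  68]
 [ 60  61  61  63  67  72  74  71  79 104 136 166 189 189 188 189 194 193
  190 190 189 179 138  96  85  74  72  73  70  68]
 [ 62  65  63  63  66  73  77  76  78  71  70  69  77 106 135 168 190 189
  191 193 194 192 189 190 178 135  91  81  76  78]]
```

drive_tool:
  rows:
    - [[0, 0, 0, -4, 3, 0, 0.45], [0, 0, 0, -7.6, 5.7, 0, 0.45], [0, 0, 0, -7.6, 5.7, -2.5, 0.45], [0, 0, 0, -7.6, 5.7, -5, 0.45], [0, 0, 0, -7.6, 5.7, -5, 0.45], [0, 0, 0, -7.6, 5.7, -5, 0.2], [0, 0, 0, -7.6, 5.7, -5, 0], [0, 0, 0, -7.6, 5.7, -5, 0], [0, 0, 0, -7.6, 5.7, -5, 0], [0, 0, 0, -7.6, 5.7, -5, 0], [0, 0, 0, -7.6, 5.7, -5, 0]]

```text
time_s: 14.38
ee_pos: [562.8, -164.8, 53.6]
orientation: [0.317, 0.948, 0.0, 0.0]
force: [1.0, -0.8, -0.4]
gripper_width: 27.7
finger_force: 30.0
```

drive_tool:
  rows:
    - [[0, 0, 0, 2, -1.5, 0.3, 0], [0, 0, 0, 4, -3, 0.3, 0], [0, 0, 0, 6, -4.5, 0.3, 0], [0, 0, 0, 8, -6, 0.3, 0], [0, 0, 0, 8, -6, 0.3, 0]]

```text
time_s: 15.0
ee_pos: [567.0, -167.9, 53.7]
orientation: [0.318, 0.948, 0.001, -0.005]
force: [-18.8, 17.0, 15.6]
gripper_width: 27.5
finger_force: 30.0
```

drive_tool:
  rows:
    - [[0, 0, 0, -4, 3, 0, 0], [-0.6, -0.8, 0, -4, 3, 0.7, 0], [-0.6, -0.8, 0, -4, 3, 0.7, 0]]

```text
time_s: 15.38
ee_pos: [566.0, -167.2, 54.0]
orientation: [0.317, 0.948, -0.003, 0.007]
force: [-3.3, 4.0, -5.2]
gripper_width: 28.2
finger_force: 30.0
```

drive_tool:
  rows:
    - [[0, 0, 0, 2, -1.5, 0, 0], [0, 0, 0, 4, -3, 0, 0], [0, 0, 0, 4, -3, 0, 0]]

```text
time_s: 15.75
ee_pos: [568.5, -169.1, 53.7]
orientation: [0.318, 0.948, -0.002, 0.005]
force: [-8.8, 11.1, -1.0]
gripper_width: 28.0
finger_force: 30.0
```

drive_tool:
  rows:
    - [[0, 0, 0, 2.4, -1, 0.2, 0], [0, 0, 0, 4.4, -2.5, 0.2, 0], [0, 0, 0, 6.4, -4, 0.2, 0], [0, 0, 0, 6.4, -4, 0.2, 0]]

```text
time_s: 16.25
ee_pos: [576.0, -174.6, 54.0]
orientation: [0.318, 0.948, -0.003, 0.007]
force: [-5.1, 2.8, -5.2]
gripper_width: 28.3
finger_force: 30.0
```

drive_tool:
  rows:
    - [[0, 0, 0, 2.4, -1.8, 0, 0], [0, 0, 0, 4.8, -3.6, 0, 0], [0, 0, 0, 7.2, -5.4, 0, 0], [0, 0, 0, 9.6, -7.2, 0, 0], [0, 0, 0, 9.6, -7.2, 0, 0]]

```text
time_s: 16.88
ee_pos: [584.8, -181.1, 53.9]
orientation: [0.318, 0.948, -0.002, 0.006]
force: [-7.0, 3.8, -5.7]
gripper_width: 27.7
finger_force: 30.0
```

drive_tool:
  rows:
    - [[0, 0, 0, 2, -1.5, 0, 0], [0, 0, 0, 4, -3, 0, 0], [0, 0, 0, 6, -4.5, 0, 0], [0, 0, 0, 6, -4.5, 0, 0]]

```text
time_s: 17.38
ee_pos: [591.2, -186.0, 53.9]
orientation: [0.318, 0.948, -0.003, 0.006]
force: [-8.3, 3.8, -5.3]
gripper_width: 28.1
finger_force: 30.0
```

drive_tool:
  rows:
    - [[0, 0, 0, 1.6, -1.2, 0, 0], [0, 0, 0, 3.2, -2.4, 0, 0], [0, 0, 0, 3.2, -2.4, 0, 0]]

```text
time_s: 17.75
ee_pos: [594.4, -188.5, 53.9]
orientation: [0.318, 0.948, -0.003, 0.006]
force: [-6.1, 4.0, -4.2]
gripper_width: 28.0
finger_force: 30.0
```

drive_tool:
  rows:
    - [[0, 0, 0, 1.6, -1.2, 0, 0], [0, 0, 0, 3.2, -2.4, 0, 0], [0, 0, 0, 3.2, -2.4, 0, 0]]

```text
time_s: 18.12
ee_pos: [595.6, -189.4, 54.0]
orientation: [0.318, 0.948, -0.002, 0.003]
force: [-18.0, 11.7, 5.5]
gripper_width: 27.7
finger_force: 30.0
```

Run:
```python
from h import *
import cv2
im=imaging.camera("side");cv2.imwrite("pics/fin.png",cv2.resize(im[215:295,270:390],(800,533),interpolation=cv2.INTER_CUBIC))
o=ctrl.get_obs();print(o["ee_pos"],o["force"])
```

```text
[ 595.57664599 -189.37762279   54.03288385] [-17.7473572   11.51882451   6.36332093]
```

View pics/fin.png

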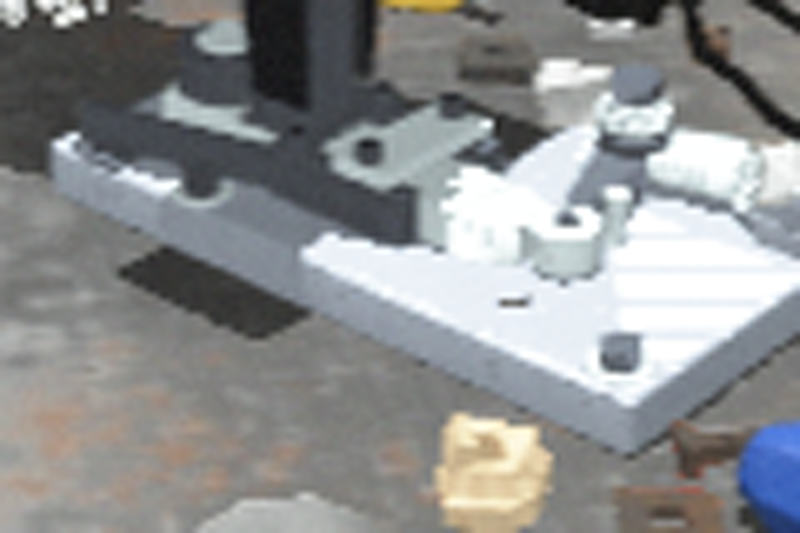

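The roller, at (567,217) in the crop, rests against the stop pin. Its position matches 0.56 rad, and the push is steady at about 21 N.

```bash
python3 -c "
from cell import ctrl
print(ctrl.hand_in())"
```

```text
the job is handed in; nothing more can be done
None
```

The block is under the strap and pushed in to the arm's stop, past the second click, and the gripper still holds it there at about 21 N; the job was handed in at about 18 s. On the way in the block jammed and slipped in the grip, so I re-gripped it and tilted its nose up slightly.

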